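# Feed one bearing into the nest

## Robot

A 7-joint arm with a two-finger parallel gripper is mounted at the origin on a cart in front of the work surface, level with it; the furniture and walls round the work are solid. World frame = base frame: x ahead of the robot, y to its left, z up, the work surface at z = 0. Lengths are in m, angles in degrees, forces in N, time in s.
With the tool pointing down it reaches from about 0.375 to 0.925 m from the base axis. Payload 3.1 kg.
Tool frame: the origin (TCP) lies on the centre line of the jaws, within the pads' length; the fingertips stand manip.finger_overhang ahead of it and the grasp point (between the pads) lies 2 mm behind it (manip.finger_overhang is the distance from the TCP to the fingertips, in m); z points along the fingers, y is the line along which they close (so a half turn about z gives the same grasp; the last joint's range is limited). The gripper opens to 85 mm and grips with 20 to 120 N. Pads are 22 mm wide; open, the fingers measure 114 mm over their backs; the gripper's body (76 mm by 85 mm) begins 54 mm behind the grasp point. The pads swing forward as they close: fully open they stand 13 mm farther back than shut.
Start: joints at [-79.114, 21.939, 2.515, 91.553, -1.026, 66.532, -2.859], TCP at [0.184, 0.623, 0.227] pointing down, gripper open.
Joint ranges: [-149.38, 149.38], [-23.57, 123.04], [-84.95, 90], [0, 143.3], [-89.99, 269.99], [3.08, 112.72], [-163.45, 163.45]. Speed limits (degrees/s): [159.86, 159.86, 180, 180, 180, 180, 180].

## Interface

Orientations are given as [roll, pitch, yaw] about the fixed x, y, z axes, in that order (R = Rz(yaw) Ry(pitch) Rx(roll)).
In Python, from rig import manip, optics, job_done gives the robot as it stands.
- The arm moves only by the tool step_arm, never from a script. Its arguments are lists of equal length, an entry for each row: "slide": the shift along the world's x, y, z as a fraction of full scale, a list of three; "spin": the turn about the world's z as a fraction of full scale; "hand": the gripper command: -1 is shut, 1 is fully open, values between are in proportion. A call has 1 to 12 rows; each row shifts and turns the commanded pose from where the row before left it; what a row does not reach is not made up. Full scale, the value 1, is 5 cm for a shift and 8 degrees for a turn. A row lasts 1/10 s, in which the tool goes at most 50 mm and 8.59 degrees, less where a joint would pass 70% of its speed; a pose out of reach is approached as far as the arm can. A call with a number of a shift or a turn outside -1 to 1 is refused whole. A call with a gripper value outside its range is refused whole. The fingers move at their own pace and stop on an object; the grip force is fixed at half the most. Time passes only in rows, so rows that do not move let the fingers close. It gives the time, the measured TCP pose, the force, the opening and the grip force at its end, in the units of the state.
- manip.state(): the state, without advancing time (a new reading comes with each control period).
- optics.snapshot(name): name is "scene" or "top" or "wrist"; returns the picture (480x640x3 uint8, blue, green, red); there is no depth.
- optics.get_calibration(name): a dict with "intrinsics" (3x3 intrinsics, pixels), "R" (3x3) and "t" (3): a world point X has camera coordinates R X + t. Camera axes: x right, y down, z forward; pixel columns grow to the right and rows downward; lengths in m; the calibration is good to about 2 mm. A picture is of the moment at which its call begins: read the wrist's pose just before it. get_calibration takes no time and is no camera call; for the wrist camera it gives the pose at the moment of the call.
- job_done(): hands the job in; it is judged then, once.
Trained networks look in the newest picture that a camera, given by its name, has taken for a name from the list of things; names that differ only in an ending like _2 or _b are one class to them, and where a whole thing is asked for, a point or a joint stands for the part that bears it (a point fixed in the world has none). Each returns a list of dicts, best first, with "conf" (0 to 1); they miss things now and then, are a little off and sometimes report something else, mostly with a low value. They report only what shows in the picture. A call takes as long as a camera call. They do not tell look-alikes from the thing itself.
- optics.cut_out(camera, target): "mask" (480x640 bool, what is visible of it) and "xy" ([column, row] in pixels, amid what is visible of it).
- optics.tip_of(camera, target): "xy" ([column, row] in pixels: a listed point, or the origin of a listed thing).
The state is a dict: "t": time; "joint_pos": joint angles; "joint_vel": joint speeds; "joint_torque": joint torques, N m; "tcp_pos": TCP position; "tool_rot": TCP orientation; "ft_force": force on the tool from outside, world axes, zero at the start; "wrist_torque": the same for the moment, N m; "width": finger opening in m; "grip_force": force on a finger pad.
Only numpy, scipy, OpenCV 4.12 (cv2) and the standard library are available. Lean on these libraries where they do the work, as an engineer would, in place of code of your own. Each camera call takes 0.05 s, during which the arm holds its last target. There are 200 camera calls.

## Task

Press the feeder's black plunger all the way in once, so that a single ball bearing comes out of the magazine onto the plate, and let the plunger spring fully back. Then, with a fingertip, slide that bearing across the plate into the U-shaped nest until it sits against the back. Nothing is to be picked up: the bearing stays flat on the plate, the other bearings stay in the magazine, and the tin, the marker and the reel are left alone.

Things in the scene. Friction and masses are not known exactly. Their poses are not given: they have to be found in the camera images.
- fixture_plate: Fixed ground steel tooling plate with a grid of dark holes, 10 mm thick, flat on the bench, carrying feeder and nest. Origin on its underside; its x runs from the feeder to the nest (away from the robot at yaw 0), y to the left. It reaches from -95 to 80 mm in x, -112 to 90 mm in y; upper face 10 mm above the origin. All directions below are the plate's, unless the nest's are named
- magazine_axis (a point): On the axis of the feeder's magazine, at the plate's upper face (plate x = -55, y = 0 mm). The magazine is a square aluminium tower, 44.5 mm in x, 46 mm in y, 46 mm high, open on top, with slits, holding four stacked bearings. Behind it stand a grey slide housing (y = 23 to 72 mm, 32 mm high, flange 66 mm wide in x) and the plunger
- plunger (a joint): Travel of the plunger, m: 0 out (rest), 0.050 fully in, at its stop. Pushed in the -y direction against a spring (about 3.5 N at first, 9 N at the end); let go, it returns by itself within 0.5 s. Its blade pushes the lowest bearing out at the -y side; a full stroke leaves that bearing's centre 47 to 53 mm from the magazine axis, clear of the tower. As the plunger returns, the next bearing drops
- plunger_face (a point): Centre of the outer (+y) end face of the plunger's round black knob, the face to push; it moves with the plunger. The knob is 28 mm across and 12 mm thick, its axis is along the plate's y, 18 mm above the plate's upper face; it sits on a 10 mm rod and overhangs the plate's +y edge by 47 mm when out
- bearing_1_center (a point): Centre (half-way up) of the lowest bearing of the stack, the one that comes out: a steel ball bearing with black seals, 35 mm across, 11 mm thick, bore 15 mm, about 45 g, lying flat
- bearing_2_center (a point): Centre of the second bearing from below, same size; it ends lowest in the magazine
- bearing_3_center (a point): Centre of the third bearing from below, same size
- bearing_4_center (a point): Centre of the top bearing, same size
- nest: Fixed dark steel nest on the plate, 39 x 72 mm, 9 mm high, two screw heads 4 mm higher at its own x = 18, y = +-27 mm. A half-round pocket of radius 18.5 mm, open to its own -x, where the mouth flares to 54 mm between two arms. Origin at the plate's upper face, under the centre of a fully seated bearing; its x points into the pocket, within 0.25 rad of the plate's x
- nest_seat (a point): Where the centre of a fully seated bearing is, half-way up (5.5 mm above the plate's upper face); axes as the nest. In the nest's x the pocket's back is at +17.5 mm and the arm tips at -11 mm, so a seated bearing stands 6.5 mm out of the mouth
- tip_tin_center (a point): Bystander: centre of a small round tin with brass wool, 54 mm across, 27 mm high, standing on the plate beyond the feeder, left of the nest
- marker_center (a point): Bystander: middle of a marker pen, 126 mm long, 15 mm thick, lying on the bench along the plate's right (-y) edge
- solder_reel_center (a point): Bystander: centre of a solder reel, 54 mm across, 40 mm high, standing on the bench at the left (+y) edge of the plate, beyond the plunger
There are look-alikes about, which are no part of the job. What is shaped like the part that bears bearing_4_center but yellow is not meant.

How it is judged:
By the outcome, as a careful person would: the job done as asked, in the order asked, and still so for the second after the job is handed in, with the robot touching nothing.
It also fails if it takes over 51 s, if anything falls off the work surface, if the arm or the gripper's body presses on something with over 40 N, if the wrist force passes 120 N, or if a joint passes its speed limit or range.

## Working session

There is one attempt and no reset: what is moved stays moved. The work goes in short steps, Python scripts to look and compute and a tool call to move; the robot and the scene stay as the last step left them, time stands still between calls to the robot, and variables do not carry over. Pictures are saved under pics/ and viewed, at most 10 in all, crops included, and the job is handed in when it is done.

Besides the shell and the picture viewer there is one more tool, called after ">>>" as a command line: name --pt "numbers of a row" for each row, then --argument value for the rest. step_arm: Moves the arm, as the interface text tells. Shift numbers are shares of 5 cm and turn numbers shares of 8 degrees, none past 1 either way. Its arguments: {"type":"object","properties":{"slide":{"type":"array"},"spin":{"type":"array"},"hand":{"type":"array"}},"required":["slide","spin","hand"]}

```bash
mkdir -p pics; cat > h.py <<'E'
import numpy as np, cv2
from rig import manip, optics, job_done
def ray(cam,px,z):
    c=optics.get_calibration(cam);K=np.array(c["intrinsics"]);R=np.array(c["R"]);t=np.array(c["t"])
    d=R.T@np.linalg.inv(K)@np.array([px[0],px[1],1.]);o=-R.T@t
    return o+d*(z-o[2])/d[2]
def proj(cam,X):
    c=optics.get_calibration(cam);K=np.array(c["intrinsics"]);p=K@(np.array(c["R"])@np.array(X)+np.array(c["t"]))
    return p[:2]/p[2]
E
python3 - <<'E'
from h import *
print(manip.state()); print(manip.finger_overhang)
for c in("top","scene"):
    im=optics.snapshot(c);cv2.imwrite(f"pics/{c}0.png",im)
    for n,z in (("fixture_plate",0),("magazine_axis",.01),("plunger_face",.028),("nest_seat",.0155),("nest",.01),("bearing_4_center",.0485),("tip_tin_center",.0235),("solder_reel_center",.02),("marker_center",.0075)):
        for d in optics.tip_of(c,n)[:3]: print(c,n,round(d["conf"],2),np.round(d["xy"],1),np.round(ray(c,d["xy"],z),4))
E
```

```text
{'t': 0.0, 'joint_pos': array([-79.11585782,  21.99197726,   2.51107556,  91.65204112,
        -1.02451604,  66.53307049,  -2.85843364]), 'joint_vel': array([-0.09751235,  0.06450303,  0.05130522,  0.15823757,  0.00285153,
       -0.08464614, -0.04704752]), 'joint_torque': array([ 1.25742258e-04, -4.33469868e+01,  1.02482367e+00, -2.49501836e+01,
        1.06713912e-02,  1.15594862e-02,  8.94333311e-06]), 'tcp_pos': array([0.18420455, 0.62232125, 0.22566286]), 'tool_rot': array([-1.79845653e+02,  9.12299196e-03,  1.63518311e+02]), 'ft_force': array([-0.0803821 , -0.59151045, -0.55524696]), 'wrist_torque': array([ 0.00606125, -0.00729533,  0.02155092]), 'grip_force': 0.0, 'width': 0.08530128901655307}
0.017
top magazine_axis 0.86 [312.9 283.9] [0.4479 0.1257 0.01  ]
top plunger_face 0.71 [235.7 304. ] [0.4089 0.2574 0.028 ]
top nest_seat 0.79 [331.9 237. ] [0.5318 0.0944 0.0155]
top nest 0.64 [331.9 239.4] [0.5282 0.0942 0.01  ]
top bearing_4_center 0.76 [186.7 271.7] [0.4608 0.3399 0.0485]
top bearing_4_center 0.69 [412.8 279.8] [ 0.4585 -0.0437  0.0485]
top bearing_4_center 0.66 [31
[... 278 characters left out ...]
    ]
scene magazine_axis 0.84 [289.9 276.1] [0.4392 0.1147 0.01  ]
scene plunger_face 0.7 [238.8 225.3] [0.4083 0.2567 0.028 ]
scene nest_seat 0.61 [339.2 258.4] [0.5329 0.1015 0.0155]
scene nest 0.89 [340.5 263.3] [0.5314 0.0944 0.01  ]
scene bearing_4_center 0.85 [391.  328.7] [ 0.5091 -0.0793  0.0485]
scene bearing_4_center 0.71 [291.5 255.7] [0.4494 0.1249 0.0485]
scene bearing_4_center 0.58 [352.5 345.6] [ 0.4429 -0.0738  0.0485]
scene tip_tin_center 0.84 [310.7 223.1] [0.5296 0.1975 0.0235]
scene solder_reel_center 0.9 [276.4 208.8] [0.4931 0.2685 0.02  ]
scene solder_reel_center 0.48 [288.9 255.3] [0.4568 0.1501 0.02  ]
scene marker_center 0.87 [373.1 301.4] [ 0.5349 -0.0023  0.0075]
```

```bash
python3 - <<'E'
from h import *
a=cv2.imread("pics/top0.png")[190:350,150:450];b=cv2.imread("pics/scene0.png")[170:370,190:440]
cv2.imwrite("pics/a.png",np.vstack([cv2.resize(a,(560,299),interpolation=3),cv2.resize(b,(560,300),interpolation=3)]))
E
```

```text
(no output)
```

View pics/a.png

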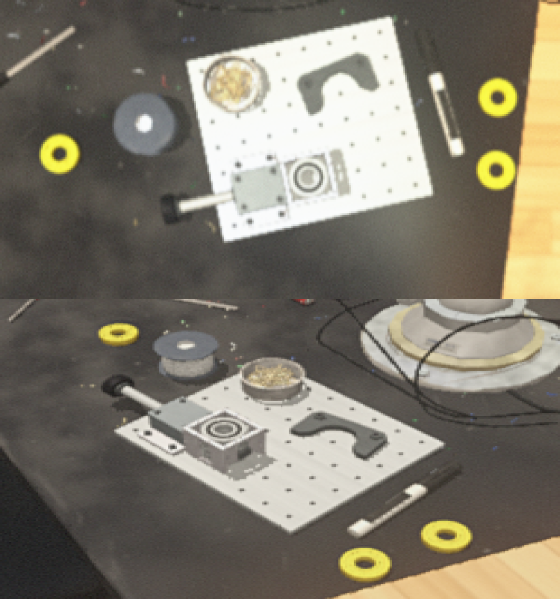

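The steel bearing sits in the tower at top px (316,287), with the magazine's opening to the right. The yellow rings at (187,272), (413,280) and about (413,242) are look-alikes, because they are yellow and lie on the bench. Next I get the plate and nest yaw.

```bash
cat > m.py <<'E'
from h import *
from scipy.optimize import least_squares
def plate_fit(cam):
    d=optics.cut_out(cam,"fixture_plate")
    m=d[0]["mask"].astype(np.uint8)
    return d[0]["conf"],m
E
python3 - <<'E'
from m import *
for c in("top","scene"):
    im=optics.snapshot(c)
    for n,z in(("fixture_plate",.01),("nest",.019)):
        ds=optics.cut_out(c,n)
        if not ds: print(c,n,"none");continue
        m=ds[0]["mask"].astype(np.uint8)
        cs=max(cv2.findContours(m,0,1)[0],key=cv2.contourArea)[:,0]
        P=np.array([ray(c,p,z)[:2] for p in cs])
        r=cv2.minAreaRect((P*1000).astype(np.float32))
        print(c,n,ds[0]["conf"],np.round(r[0],1),np.round(r[1],1),round(r[2],2))
        h=cv2.convexHull((P*1000).astype(np.float32))[:,0]
        if n=="fixture_plate":
            print(np.round(cv2.approxPolyDP(h,6,True)[:,0],1).tolist())
        else:
            print(np.round(cv2.approxPolyDP(h,4,True)[:,0],1).tolist())
E
```

```text
top fixture_plate 0.82 [488.4 148.1] [175.1 254.4] 14.86
[[601.2999877929688, 48.900001525878906], [553.5, 236.5], [424.3999938964844, 260.5], [403.6000061035156, 255.89999389648438], [388.29998779296875, 185.10000610351562], [435.3999938964844, 8.5]]
top nest 0.74 [537.3  98.9] [40.4 72.9] 25.44
[[564.2999877929688, 72.0999984741211], [565.9000244140625, 81.0], [540.7999877929688, 135.39999389648438], [505.5, 123.69999694824219], [536.0, 59.0]]
scene fixture_plate 0.83 [481.3 155.9] [179.4 278.8] 14.93
[[416.29998779296875, 282.79998779296875], [403.5, 268.5], [382.5, 190.8000030517578], [430.29998779296875, 3.5], [597.0, 43.20000076293945], [563.9000244140625, 190.10000610351562], [514.5, 228.5]]
scene nest 0.58 [534.1  95.5] [46.1 75.8] 22.75
[[533.9000244140625, 134.8000030517578], [505.70001220703125, 123.30000305175781], [500.79998779296875, 115.19999694824219], [530.2000122070312, 53.099998474121094], [557.5999755859375, 65.69999694824219], [564.2000122070312, 75.30000305175781], [545.2999877929688, 125.30000305175781]]
```

Plate yaw is about 14.7° and the nest yaw about 25°. The knob face is near (0.410, 0.257) and the seat near (0.530, 0.096). I'm moving behind the knob with the jaws shut.

>>> step_arm --pt "0.43 -0.64 -0.18" --pt "0.43 -0.64 -0.18" --pt "0.43 -0.64 -0.18" --pt "0.43 -0.64 -0.18" --pt "0.43 -0.64 -0.18" --pt "0.43 -0.64 -0.18" --pt "0.43 -0.64 -0.18" --pt "0.43 -0.64 -0.18" --pt "0.43 -0.64 -0.18" --pt "0.43 -0.64 -0.18" --pt "0 0 0" --pt "0 0 0" --spin '[0.39,0.39,0.39,0.39,0.39,0.39,0.39,0.39,0.39,0.39,0,0]' --hand '[-1,-1,-1,-1,-1,-1,-1,-1,-1,-1,-1,-1]'

```text
t: 2.5
tcp_pos: [0.4001, 0.3022, 0.137]
tool_rot: [180.0, -0.0, -165.5]
ft_force: [-0.2, 0.9, -0.4]
width: -0.0003
grip_force: 0.0
```

```bash
python3 - <<'E'
from h import *
im=optics.snapshot("wrist");cv2.imwrite("pics/w1.png",im)
c="wrist"
for n,z in (("magazine_axis",.01),("plunger_face",.028),("nest_seat",.0155),("bearing_4_center",.0485),("solder_reel_center",.02)):
    for d in optics.tip_of(c,n)[:2]: print(n,round(d["conf"],2),np.round(d["xy"],1),np.round(ray(c,d["xy"],z),4))
E
```

```text
magazine_axis 0.77 [ 61.2 216.4] [0.4423 0.1263 0.01  ]
magazine_axis 0.36 [ 80.3 284.6] [0.4921 0.1431 0.01  ]
plunger_face 0.81 [247.8 226.7] [0.41   0.2567 0.028 ]
nest_seat 0.9 [  9.9 315.3] [0.5277 0.0976 0.0155]
bearing_4_center 0.76 [375.1 308.3] [0.436  0.3501 0.0485]
bearing_4_center 0.7 [ 21.8 236.1] [0.4442 0.1263 0.0485]
```

View pics/w1.png

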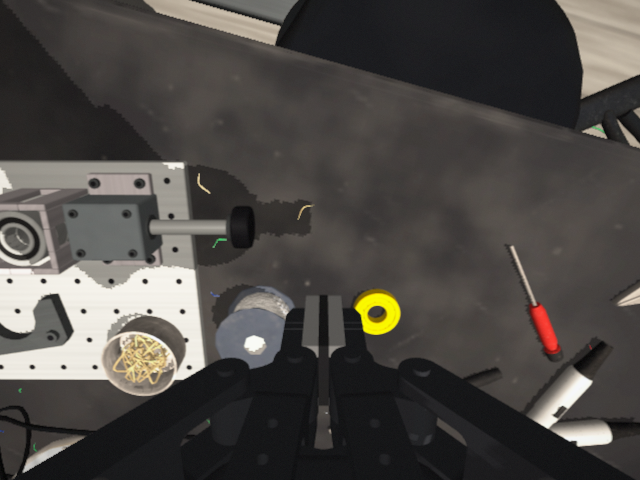

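Knob face at px (247,227) gives (0.410, 0.257), which agrees. Descend and start pushing.

>>> step_arm --pt "0 0 -0.67" --pt "0 0 -0.67" --pt "0 0 -0.68" --pt "0 0 0" --pt "0.06 -0.24 0" --pt "0.06 -0.24 0" --pt "0.06 -0.24 0" --pt "0.06 -0.24 0" --pt "0 0 0" --spin '[0,0,0,0,0,0,0,0,0]' --hand '[-1,-1,-1,-1,-1,-1,-1,-1,-1]'

```text
t: 3.7
tcp_pos: [0.4137, 0.2528, 0.0377]
tool_rot: [-180.0, 0.1, -165.5]
ft_force: [1.1, -4.2, 6.8]
width: 0.0
grip_force: 3.4
```

>>> step_arm --pt "0 0 0" --spin '[0]' --hand '[-1]'

```text
t: 3.8
tcp_pos: [0.4136, 0.2529, 0.0376]
tool_rot: [-179.9, 0.1, -165.4]
ft_force: [0.2, -5.0, 9.4]
width: -0.0001
grip_force: 4.2
```

```bash
python3 - <<'E'
from h import *
s=manip.state();print(s["tcp_pos"],s["ft_force"])
w=optics.snapshot("wrist");s=optics.snapshot("scene")
print([ (d["conf"],d["xy"],ray("wrist",d["xy"],.028)) for d in optics.tip_of("wrist","plunger_face")[:2]])
cv2.imwrite("pics/b.png",np.hstack([cv2.resize(w,(400,300)),cv2.resize(s[200:320,190:350],(400,300),interpolation=3)]))
E
```

```text
[0.41364961 0.25286008 0.03761144] [ 0.17606489 -5.01195981  9.38446497]
[(0.76, [331.0, 298.9], array([0.41269526, 0.25613002, 0.028     ]))]
```

View pics/b.png

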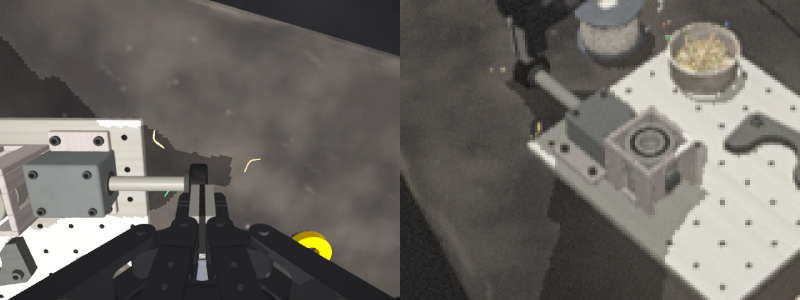

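```bash
python3 - <<'E'
from h import *
w=optics.snapshot("wrist");s=optics.snapshot("scene")
print(manip.state()["wrist_torque"], proj("scene",[.4136,.2529,.0206]),proj("scene",[.4136,.2529,.0376]),proj("wrist",[.4136,.2529,.0206]),proj("wrist",[.410,.257,.028]),proj("scene",[.410,.257,.028]))
cv2.imwrite("pics/c.png",np.hstack([cv2.resize(w[240:360,240:400],(400,300),interpolation=3),cv2.resize(s[190:250,210:290],(400,300),interpolation=3)]))
E
```

```text
[-1.21342044 -0.15305719 -0.02409114] [242.66022947 228.27019234] [241.68307031 221.90091037] [323.21126367 291.30092312] [334.60025993 293.86677422] [239.56039402 224.86397328]
```

View pics/c.png

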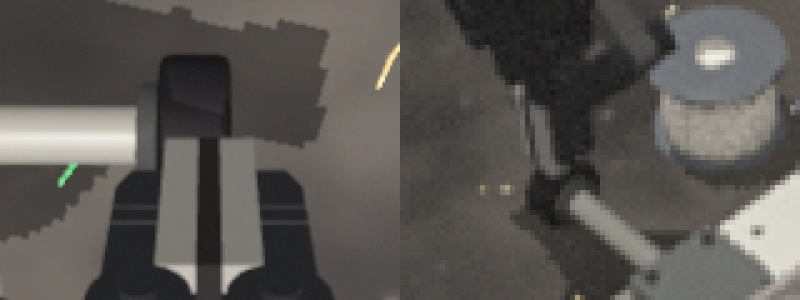

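```bash
python3 - <<'E'
from h import *
c=optics.get_calibration("wrist");print(-np.array(c["R"]).T@np.array(c["t"]),np.array(c["R"])[2])
ex=np.array([.968,.25,0]);ey=np.array([-.25,.968,0]);T=np.array([.4136,.2529,0])
for z in(.0206,.03,.042):
  print(z,[np.round((proj("wrist",T+a*ex+np.array([0,0,z]))-240)*2.5) for a in(-.011,0,.011)])
F=np.array([.410,.257,0])
for n,p in(("knob face top",F+[0,0,.042]),("inner top",F-.012*ey+[0,0,.042]),("face -x",F-.014*ex+[0,0,.028]),("face+x",F+.014*ex+[0,0,.028])):print(n,np.round((proj("wrist",p)-240)*2.5))
E
```

```text
[0.33535893 0.23297029 0.18409051] [ 0.30582492  0.07690014 -0.94897707]
0.0206 [array([208.,  71.]), array([208., 128.]), array([208., 183.])]
0.03 [array([208.,  94.]), array([208., 153.]), array([208., 210.])]
0.042 [array([208., 126.]), array([208., 189.]), array([208., 249.])]
knob face top [239. 175.]
inner top [162. 175.]
face -x [237.  59.]
face+x [236. 207.]
```

The tips appear higher than I assumed: they are resting on the knob's top edge. I'll lift, back off, and probe the tip height on the bench.

>>> step_arm --pt "0 0 0.4" --pt "-0.12 0.48 0" --pt "-0.1 0.38 0" --pt "0 0 -0.4" --pt "0 0 -0.1" --pt "0 0 0" --spin '[0,0,0,0,0,0]' --hand '[-1,-1,-1,-1,-1,-1]'

```text
t: 4.65
tcp_pos: [0.3995, 0.2969, 0.0302]
tool_rot: [-179.9, -0.2, -165.3]
ft_force: [0.5, -0.8, -0.2]
width: -0.0002
grip_force: 0.0
```

```bash
python3 - <<'E'
from h import *
s=manip.state();print(s["tcp_pos"],s["ft_force"])
w=optics.snapshot("wrist");s=optics.snapshot("scene")
print([ (d["conf"],d["xy"],ray("wrist",d["xy"],.028)) for d in optics.tip_of("wrist","plunger_face")[:2]])
cv2.imwrite("pics/d.png",np.hstack([cv2.resize(w[220:400,200:440],(400,300),interpolation=3),cv2.resize(s[180:255,200:300],(400,300),interpolation=3)]))
E
```

```text
[0.39953014 0.29690212 0.03018766] [ 0.54600164 -0.80449708 -0.18634694]
[(0.76, [218.5, 307.0], array([0.41239023, 0.25589962, 0.028     ]))]
```

View pics/d.png

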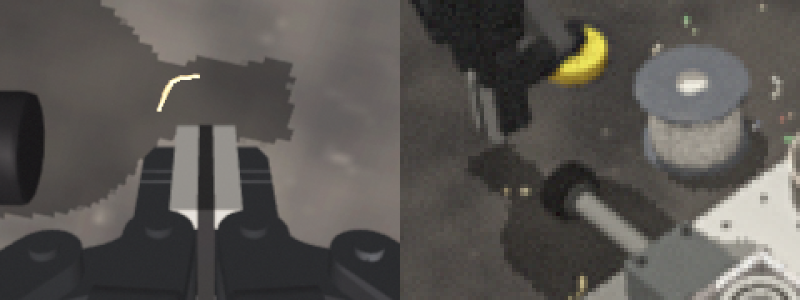

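The knob is free and out, and the fingertips still look well above the bench. Lower gently.

>>> step_arm --pt "0 0 -0.08" --pt "0 0 -0.08" --pt "0 0 -0.04" --pt "0 0 0" --spin '[0,0,0,0]' --hand '[-1,-1,-1,-1]'

```text
t: 5.2
tcp_pos: [0.4002, 0.298, 0.0207]
tool_rot: [-180.0, -0.0, -165.3]
ft_force: [-0.3, 0.7, -0.3]
width: 0.0003
grip_force: 0.0
```

>>> step_arm --pt "0 0 -0.06" --pt "0 0 -0.04" --pt "0 0 0" --spin '[0,0,0]' --hand '[-1,-1,-1]'

```text
t: 5.5
tcp_pos: [0.4002, 0.2981, 0.0157]
tool_rot: [-180.0, -0.0, -165.3]
ft_force: [0.9, -0.3, -0.4]
width: -0.0003
grip_force: 0.0
```

>>> step_arm --pt "0 0 -0.06" --pt "0 0 -0.04" --pt "0 0 0" --spin '[0,0,0]' --hand '[-1,-1,-1]'

```text
t: 5.8
tcp_pos: [0.4002, 0.2981, 0.0107]
tool_rot: [-180.0, -0.0, -165.3]
ft_force: [0.4, 0.3, -1.2]
width: -0.0
grip_force: 0.0
```

>>> step_arm --pt "0 0 -0.06" --pt "0 0 -0.04" --pt "0 0 0" --spin '[0,0,0]' --hand '[-1,-1,-1]'

```text
t: 6.1
tcp_pos: [0.4002, 0.2981, 0.0057]
tool_rot: [-180.0, -0.0, -165.3]
ft_force: [-0.9, -0.3, -0.4]
width: 0.0
grip_force: 0.0
```

>>> step_arm --pt "0 0 -0.06" --pt "0 0 -0.04" --pt "0 0 0" --spin '[0,0,0]' --hand '[-1,-1,-1]'

```text
t: 6.4
tcp_pos: [0.4002, 0.2981, 0.0007]
tool_rot: [-180.0, -0.0, -165.3]
ft_force: [-0.6, -0.1, 0.6]
width: -0.0001
grip_force: 0.0
```

>>> step_arm --pt "0 0 -0.06" --pt "0 0 -0.04" --pt "0 0 0" --spin '[0,0,0]' --hand '[-1,-1,-1]'

```text
t: 6.7
tcp_pos: [0.4005, 0.2983, -0.004]
tool_rot: [-180.0, -0.0, -165.3]
ft_force: [-0.3, 0.8, -0.5]
width: -0.0001
grip_force: 0.0
```

>>> step_arm --pt "0 0 -0.06" --pt "0 0 0" --spin '[0,0]' --hand '[-1,-1]'

```text
t: 6.9
tcp_pos: [0.4005, 0.2983, -0.0042]
tool_rot: [-180.0, -0.1, -165.3]
ft_force: [-5.7, -3.4, 24.2]
width: 0.0002
grip_force: 12.2
```

The tip touches at TCP z = −0.004, so the shut fingertip lies 4 mm above the reported TCP rather than 17 mm below it. Raise to tip z of about 0.024 and push.

>>> step_arm --pt "0 0 0.3" --pt "0 0 0.24" --pt "0.05 -0.194 0" --pt "0.05 -0.194 0" --pt "0.05 -0.194 0" --pt "0.05 -0.194 0" --pt "0.05 -0.194 0" --pt "0 0 0" --spin '[0,0,0,0,0,0,0,0]' --hand '[-1,-1,-1,-1,-1,-1,-1,-1]'

```text
t: 7.7
tcp_pos: [0.4121, 0.2506, 0.0195]
tool_rot: [179.9, -0.0, -165.3]
ft_force: [-2.0, 4.5, -0.8]
width: -0.0002
grip_force: 2.6
```

>>> step_arm --pt "0.05 -0.194 0" --pt "0.05 -0.194 0" --pt "0.05 -0.194 0" --pt "0 0 0" --spin '[0,0,0,0]' --hand '[-1,-1,-1,-1]'

```text
t: 8.1
tcp_pos: [0.4191, 0.2231, 0.0196]
tool_rot: [179.8, -0.0, -165.3]
ft_force: [-2.6, 7.6, -1.4]
width: -0.0002
grip_force: 4.1
```

>>> step_arm --pt "0.05 -0.194 0" --pt "0.01 -0.04 0" --pt "0 0 0" --spin '[0,0,0]' --hand '[-1,-1,-1]'

```text
t: 8.4
tcp_pos: [0.4198, 0.22, 0.0198]
tool_rot: [179.3, 0.1, -164.9]
ft_force: [-6.3, 20.0, -5.5]
width: 0.0001
grip_force: 10.6
```

>>> step_arm --pt "0.02 -0.08 0" --pt "0 0 0" --spin '[0,0]' --hand '[-1,-1]'

```text
t: 8.6
tcp_pos: [0.4199, 0.2199, 0.0199]
tool_rot: [179.0, 0.1, -164.7]
ft_force: [-9.6, 27.2, -6.9]
width: 0.0002
grip_force: 13.8
```

```bash
python3 - <<'E'
from h import *
s=manip.state();print(s["tcp_pos"],s["ft_force"])
for c in("top","scene"):
    im=optics.snapshot(c)
    for n,z in(("bearing_1_center",.0155),("plunger_face",.028)):
        print(c,n,[(d["conf"],np.round(d["xy"]),np.round(ray(c,d["xy"],z),4)) for d in optics.tip_of(c,n)[:6]])
cv2.imwrite("pics/e.png",cv2.resize(im[190:340,220:420],(800,600),interpolation=3))
E
```

```text
[0.4198765  0.21990531 0.01990493] [-9.62117036 27.15287705 -6.92588955]
top bearing_1_center [(0.5, array([340., 278.]), array([0.4588, 0.0786, 0.0155]))]
top plunger_face []
scene bearing_1_center [(0.62, array([311., 289.]), array([0.4544, 0.0681, 0.0155])), (0.53, array([292., 259.]), array([0.4581, 0.1427, 0.0155]))]
scene plunger_face [(0.54, array([257., 242.]), array([0.4193, 0.2017, 0.028 ]))]
```

View pics/e.png

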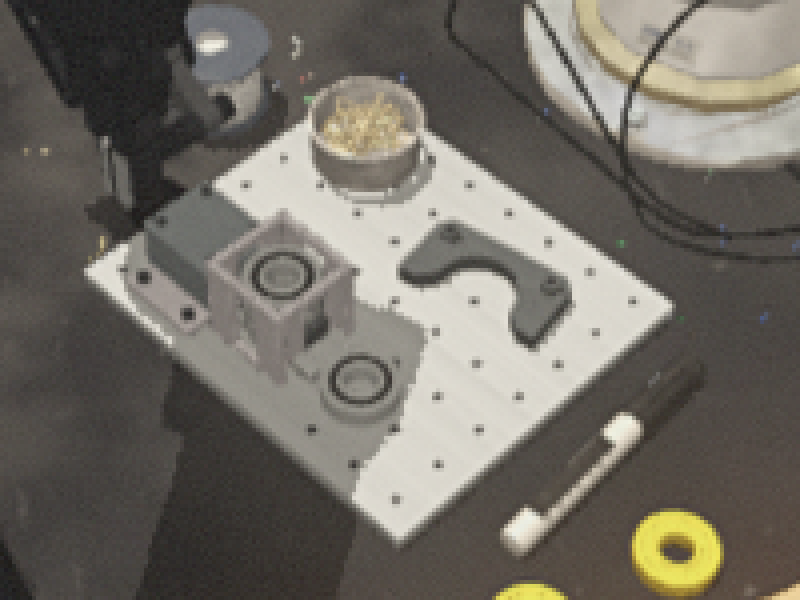

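A single bearing is out at scene px (310,285) and clear of the tower. The next bearing is still in the magazine. I'll retreat to let the plunger return, then lift.

>>> step_arm --pt "-0.1 0.39 0" --pt "-0.1 0.39 0" --pt "-0.1 0.39 0" --pt "-0.1 0.39 0" --pt "-0.1 0.39 0" --pt "0 0 0.6" --pt "0 0 0.6" --pt "0 0 0.6" --pt "0 0 0.4" --pt "0 0 0" --spin '[0,0,0,0,0,0,0,0,0,0]' --hand '[-1,-1,-1,-1,-1,-1,-1,-1,-1,-1]'

```text
t: 9.9
tcp_pos: [0.4018, 0.3029, 0.1325]
tool_rot: [179.9, 0.3, -165.4]
ft_force: [1.2, 1.1, 0.9]
width: -0.0003
grip_force: 0.0
```

```bash
python3 - <<'E'
from h import *
for c in("top","scene","wrist"):
    im=optics.snapshot(c)
    for n,z in(("bearing_1_center",.0155),("plunger_face",.028),("nest_seat",.0155),("magazine_axis",.01)):
        print(c,n,[(d["conf"],np.round(d["xy"]),np.round(ray(c,d["xy"],z)[:2],4)) for d in optics.tip_of(c,n)[:4]])
    ds=optics.cut_out(c,"bearing_1_center")
    for d in ds[:5]:
        m=d["mask"].astype(np.uint8);x,y,w,h=cv2.boundingRect(m);print("  cut",d["conf"],(x,y,w,h),np.round(ray(c,(x+(w-1)/2,y+(h-1)/2),.0155)[:2],4))
    ds=optics.cut_out(c,"nest")
    for d in ds[:1]:
        cs=max(cv2.findContours(d["mask"].astype(np.uint8),0,1)[0],key=cv2.contourArea)[:,0]
        P=np.array([ray(c,p,.017)[:2] for p in cs]);print("  nest",d["conf"],cv2.minAreaRect((P*1000).astype(np.float32)))
E
```

```text
top bearing_1_center [(0.55, array([345., 278.]), array([0.4592, 0.07  ]))]
top plunger_face [(0.63, array([236., 304.]), array([0.409 , 0.2574]))]
top nest_seat [(0.96, array([332., 236.]), array([0.5341, 0.0943]))]
top magazine_axis [(0.87, array([313., 285.]), array([0.4456, 0.1249]))]
  cut 0.83 (331, 269, 22, 20) [0.4587 0.0756]
  nest 0.59 ((537.70166015625, 98.568603515625), (40.40300750732422, 75.44351959228516), 24.193950653076172)
scene bearing_1_center [(0.65, array([307., 288.]), array([0.4502, 0.073 ]))]
scene plunger_face [(0.68, array([240., 227.]), array([0.409 , 0.2511])), (0.57, array([289., 263.]), array([0.4458, 0.1282]))]
scene nest_seat [(0.62, array([340., 262.]), array([0.5284, 0.0935])), (0.48, array([309., 289.]), array([0.4517, 0.0692]))]
scene magazine_axis [(0.93, array([293., 275.]), array([0.4448, 0.114 ]))]
  cut 0.59 (300, 277, 20, 19) [0.4558 0.0749]
  nest 0.91 ((536.1087646484375, 96.32469177246094), (44.81194305419922, 75.08320617675781), 23.45669174194336)
wrist bearing_1_center []
wrist plunger_face [(0.87, array([248., 229.]), array([0.4094, 0.2551]))]
wrist nest_seat []
wrist magazine_axis []
  cut 0.45 (21, 227, 14, 15) [0.4553 0.1098]
  nest 0.65 ((482.2464294433594, 175.9716796875), (202.18983459472656, 165.7423858642578), 0.6501339077949524)
```

The plunger is fully back, with its face at (0.409, 0.257). The bearing is at about (0.457, 0.0755), the seat at about (0.531, 0.095) and the nest yaw about 24°. I'll move behind the bearing with the jaws 14 mm apart to form a cradle.

>>> step_arm --pt "0.05 -0.78 0" --pt "0.05 -0.78 0" --pt "0.05 -0.78 0" --pt "0.05 -0.78 0" --pt "0.05 -0.78 0" --pt "0.07 -0.79 0" --pt "0 0 0" --pt "0 0 -0.68" --pt "0 0 -0.68" --pt "0 0 -0.6" --pt "0 0 0" --spin '[0,0,0,0,0,0,0,0,0,0,0]' --hand '[-0.67,-0.67,-0.67,-0.67,-0.67,-0.67,-0.67,-0.67,-0.67,-0.67,-0.67]'

```text
t: 12.05
tcp_pos: [0.4117, 0.0676, 0.029]
tool_rot: [-180.0, -0.5, -165.2]
ft_force: [-1.1, -0.9, -0.3]
width: 0.0141
grip_force: 0.0
```

```bash
python3 - <<'E'
from h import *
s=manip.state();print(s["tcp_pos"],s["ft_force"],s["width"])
w=optics.snapshot("wrist")
for d in optics.cut_out("wrist","bearing_1_center")[:4]:
    x,y,ww,hh=cv2.boundingRect(d["mask"].astype(np.uint8));print(d["conf"],(x,y,ww,hh))
print([(d["conf"],d["xy"],ray("wrist",d["xy"],.0155)) for d in optics.tip_of("wrist","nest_seat")[:2]])
s=optics.snapshot("scene")
cv2.imwrite("pics/f.png",np.hstack([cv2.resize(w[120:480,100:540],(440,360)),cv2.resize(s[210:330,240:360],(360,360),interpolation=3)]))
E
```

```text
[0.41169255 0.06762395 0.02897389] [-1.06122664 -0.93589299 -0.28140462] 0.01409809690527043
0.92 (295, 344, 52, 77)
[]
```

View pics/f.png

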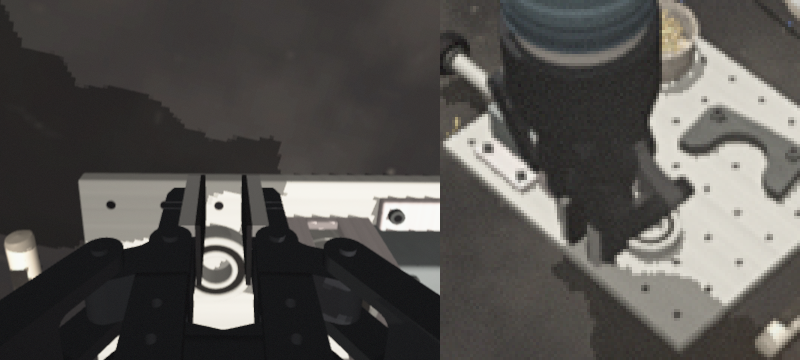

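The bearing shows at wrist px (321,382), centred between the fingers. In this orientation the linkage would pass over the tower with little clearance. I'll lift, turn the tool by about 82° so the jaws lie along the push direction, and push with the shut fingertips.

```bash
python3 -c "
from h import *
print(manip.state()['joint_pos'])"
```

```text
[-31.73318996  15.43759515  18.22585247 130.4940347   -8.40503894
  34.91807308  97.50753374]
```

>>> step_arm --pt "0 0 0.5" --pt "0 0 0.5" --pt "0 0 0" --pt "0 0 0" --pt "0 0 0" --pt "0 0 0" --pt "0 0 0" --pt "0 0 0" --pt "0 0 0" --pt "0 0 0" --pt "0 0 0" --pt "0 0 0" --spin '[0,0.95,0.95,0.95,0.95,0.95,0.95,0.95,0.95,0.95,0.95,0.78]' --hand '[-1,-1,-1,-1,-1,-1,-1,-1,-1,-1,-1,-1]'

```text
t: 13.45
tcp_pos: [0.4156, 0.0676, 0.0818]
tool_rot: [179.9, -0.3, -89.0]
ft_force: [-0.2, -0.4, -0.9]
width: -0.0002
grip_force: 0.0
```

>>> step_arm --pt "0 0 0" --spin '[0]' --hand '[-1]'

```text
t: 13.55
tcp_pos: [0.4154, 0.0662, 0.0815]
tool_rot: [179.8, -0.1, -89.4]
ft_force: [-0.4, -0.9, -0.1]
width: 0.0003
grip_force: 0.0
```

```bash
python3 - <<'E'
from h import *
s=manip.state();print(s["tcp_pos"],s["tool_rot"],s["joint_pos"])
w=optics.snapshot("wrist")
for n,z in(("bearing_1_center",.0155),("nest_seat",.0155)):
    print(n,[(d["conf"],d["xy"],np.round(ray("wrist",d["xy"],z),4)) for d in optics.tip_of("wrist",n)[:3]])
for d in optics.cut_out("wrist","bearing_1_center")[:3]:
    x,y,a,b=cv2.boundingRect(d["mask"].astype(np.uint8));print(d["conf"],(x,y,a,b),ray("wrist",(x+(a-1)/2,y+(b-1)/2),.0155))
cv2.imwrite("pics/g.png",w)
E
```

```text
[0.41536739 0.06622529 0.08152522] [ 1.79844843e+02 -1.28931773e-01 -8.94167639e+01] [ -2.61898705   9.9543367  -12.82555092 127.98811117   3.38045162
  42.53372578 162.82589239]
bearing_1_center [(0.95, [253.8, 266.0], array([0.4542, 0.0735, 0.0155]))]
nest_seat []
0.75 (219, 237, 64, 63) [0.45545586 0.07498344 0.0155    ]
```

View pics/g.png

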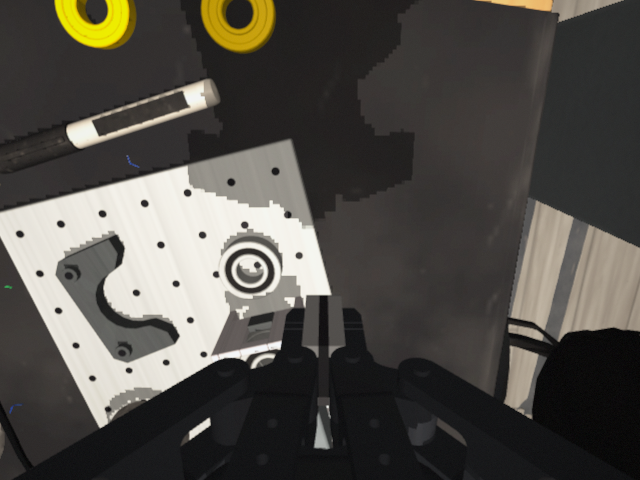

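Joint 7 is nearly at its limit at 162.8°. I'll turn the other way to the equivalent half-turn pose.

>>> step_arm --pt "0 0 0.4" --pt "0 0 0.4" --pt "0 0 0" --pt "0 0 0" --pt "0 0 0" --pt "0 0 0" --pt "0 0 0" --pt "0 0 0" --pt "0 0 0" --pt "0 0 0" --pt "0 0 0" --pt "0 0 0" --spin '[-0.95,-0.95,-0.95,-0.95,-0.95,-0.95,-0.95,-0.95,-0.95,-0.95,-0.95,-0.95]' --hand '[-1,-1,-1,-1,-1,-1,-1,-1,-1,-1,-1,-1]'

```text
t: 14.95
tcp_pos: [0.4141, 0.0672, 0.1199]
tool_rot: [179.6, -0.2, 179.2]
ft_force: [-0.7, -1.2, -0.3]
width: 0.0
grip_force: 0.0
```

>>> step_arm --pt "0 0 0" --pt "0 0 0" --pt "0 0 0" --pt "0 0 0" --pt "0 0 0" --pt "0 0 0" --pt "0 0 0" --pt "0 0 0" --pt "0 0 0" --pt "0 0 0" --pt "0 0 0" --spin '[-0.95,-0.95,-0.95,-0.95,-0.95,-0.95,-0.95,-0.95,-0.95,-0.95,0]' --hand '[-1,-1,-1,-1,-1,-1,-1,-1,-1,-1,-1]'

```text
t: 16.05
tcp_pos: [0.414, 0.0673, 0.1199]
tool_rot: [179.6, -0.2, 103.6]
ft_force: [0.6, 0.4, -0.1]
width: -0.0003
grip_force: 0.0
```

```bash
python3 - <<'E'
from h import *
s=manip.state();print(s["t"],s["tcp_pos"],s["tool_rot"],s["joint_pos"])
w=optics.snapshot("wrist")
for n,z in(("bearing_1_center",.0155),("nest_seat",.0155),("nest",.01)):
    print(n,[(d["conf"],d["xy"],np.round(ray("wrist",d["xy"],z),4)) for d in optics.tip_of("wrist",n)[:3]])
E
```

```text
16.05 [0.41402065 0.06731781 0.11988685] [179.60236676  -0.21536314 103.57488566] [-13.66474143   4.93105568  -1.08805166 127.58620156  -0.15518893
  47.08176965  -1.06902263]
bearing_1_center [(0.68, [386.9, 232.1], array([0.4551, 0.0772, 0.0155])), (0.48, [391.0, 156.8], array([0.4437, 0.1244, 0.0155]))]
nest_seat []
nest []
```

>>> step_arm --pt "0 0.08 -0.6" --pt "0 0 -0.6" --pt "0 0 -0.6" --pt "0 0 -0.3" --pt "0 0 -0.12" --pt "0 0 0" --spin '[-0.82,0,0,0,0,0]' --hand '[-1,-1,-1,-1,-1,-1]'

```text
t: 16.85
tcp_pos: [0.4135, 0.0704, 0.0081]
tool_rot: [179.7, -0.2, 97.0]
ft_force: [-0.8, 0.7, 0.5]
width: -0.0001
grip_force: 0.0
```

>>> step_arm --pt "0.12 0.014 0" --pt "0.12 0.014 0" --pt "0.12 0.014 0" --pt "0.12 0.014 0" --pt "0.12 0.014 0" --pt "0.12 0.014 0" --pt "0.12 0.014 0" --pt "0.12 0.014 0" --pt "0.12 0.014 0" --pt "0 0 0" --spin '[0,0,0,0,0,0,0,0,0,0]' --hand '[-1,-1,-1,-1,-1,-1,-1,-1,-1,-1]'

```text
t: 17.85
tcp_pos: [0.4685, 0.077, 0.0093]
tool_rot: [179.6, -0.2, 96.9]
ft_force: [-2.3, -0.5, 4.1]
width: -0.0001
grip_force: 1.8
```

```bash
python3 - <<'E'
from h import *
s=manip.state();print(s["t"],s["tcp_pos"],s["tool_rot"],s["ft_force"])
for c in("wrist","scene","top"):
  w=optics.snapshot(c)
  for n,z in(("bearing_1_center",.0155),("nest_seat",.0155)):
    print(c,n,[(d["conf"],d["xy"],np.round(ray(c,d["xy"],z),4)) for d in optics.tip_of(c,n)[:3]])
  for d in optics.cut_out(c,"bearing_1_center")[:3]:
    x,y,a,b=cv2.boundingRect(d["mask"].astype(np.uint8));print(d["conf"],(x,y,a,b),ray(c,(x+(a-1)/2,y+(b-1)/2),.0155))
  if c=="wrist": cv2.imwrite("pics/i.png",w)
E
```

```text
17.85 [0.46854323 0.07698601 0.00925594] [179.64920442  -0.23322812  96.93047872] [-2.25871341 -0.4837777   4.09388882]
wrist bearing_1_center [(0.91, [394.9, 311.9], array([0.4957, 0.0832, 0.0155]))]
wrist nest_seat []
0.83 (353, 274, 92, 90) [0.49743289 0.08055603 0.0155    ]
scene bearing_1_center [(0.74, [326.7, 280.1], array([0.4878, 0.0708, 0.0155]))]
scene nest_seat [(0.83, [338.1, 260.6], array([0.5284, 0.0981, 0.0155]))]
0.58 (323, 266, 16, 19) [0.49935744 0.07705873 0.0155    ]
0.55 (331, 250, 32, 27) [0.53829261 0.08578468 0.0155    ]
top bearing_1_center []
top nest_seat [(0.58, [332.6, 238.2], array([0.5297, 0.0931, 0.0155]))]
0.67 (373, 206, 8, 9) [0.58298038 0.01580346 0.0155    ]
```

View pics/i.png

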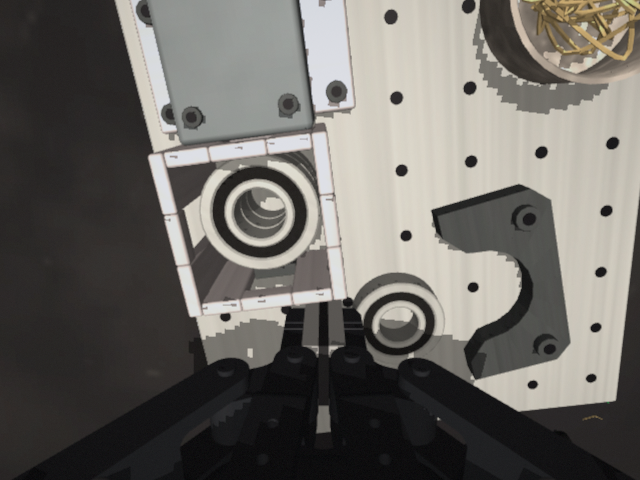

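```bash
python3 - <<'E'
from h import *
a=ray("wrist",(527,217),.023)[:2];b=ray("wrist",(548,347),.023)[:2]
d=(a-b)/np.linalg.norm(a-b);ex=np.array([d[1],-d[0]]);S=(a+b)/2-.018*ex
print(a,b,np.linalg.norm(a-b),np.degrees(np.arctan2(ex[1],ex[0])),S)
B=np.array([.4974,.0806])-S;print("bearing in nest",B@ex,B@d)
s=manip.state();T=s["tcp_pos"][:2]-S;print("tcp in nest",T@ex,T@d)
E
```

```text
[0.53171096 0.12820259] [0.55380098 0.07927982] 0.05367873422517943 24.300530890130577 [0.52635078 0.0963338 ]
bearing in nest -0.03286054431523035 -0.0024258684113899857
tcp in nest -0.06116664890741979 0.006283762000748292
```

Wrist view: bearing at (399,318), nest screws at (527,217) and (548,347). That puts the bearing at (−33, −2.4) mm in the nest's frame, with the nest yaw 24.3°. Now I'll re-align to the nest axis and push in.

>>> step_arm --pt "-0.2 0 0.02" --pt "0.06 -0.12 0" --pt "0.05 -0.11 0" --pt "0 0 0" --pt "0 0 0" --spin '[0,0.73,0.73,0.72,0]' --hand '[-1,-1,-1,-1,-1]'

```text
t: 18.95
tcp_pos: [0.463, 0.0651, 0.0096]
tool_rot: [179.6, -0.2, 114.3]
ft_force: [0.1, -0.2, -0.1]
width: -0.0
grip_force: 0.0
```

>>> step_arm --pt "0.073 0.033 0" --pt "0.073 0.033 0" --pt "0.073 0.033 0" --pt "0.073 0.033 0" --pt "0.073 0.033 0" --pt "0.073 0.033 0" --pt "0.073 0.033 0" --pt "0.073 0.033 0" --pt "0.073 0.033 0" --pt "0 0 0" --spin '[0,0,0,0,0,0,0,0,0,0]' --hand '[-1,-1,-1,-1,-1,-1,-1,-1,-1,-1]'

```text
t: 19.95
tcp_pos: [0.4973, 0.0807, 0.0098]
tool_rot: [179.5, -0.2, 114.4]
ft_force: [-0.2, -0.1, -0.5]
width: 0.0001
grip_force: 0.0
```

```bash
cat > n.py <<'E'
from h import *
S=np.array([.5264,.0963]);ex=np.array([.9114,.4115]);d=np.array([-.4115,.9114])
s=manip.state();T=s["tcp_pos"][:2]-S
print(s["t"],s["tcp_pos"],s["tool_rot"],s["ft_force"],"tcp nest",T@ex,T@d)
w=optics.snapshot("wrist")
for q in optics.cut_out("wrist","bearing_1_center")[:3]:
    x,y,a,b=cv2.boundingRect(q["mask"].astype(np.uint8));p=ray("wrist",(x+(a-1)/2,y+(b-1)/2),.0155)[:2]-S;print(q["conf"],(x,y,a,b),p@ex,p@d)
for q in optics.tip_of("wrist","nest_seat")[:1]: p=ray("wrist",q["xy"],.0155)[:2]-S;print("seat",q["xy"],p)
E
python3 n.py
```

```text
19.95 [0.49733128 0.08070947 0.00982931] [179.54909658  -0.22534081 114.39020931] [-0.16478048 -0.09586387 -0.53916781] tcp nest -0.032908729052511805 -0.0022474290127689183
0.57 (355, 273, 91, 91) -0.0034563592986032493 -0.002480797158025262
```

>>> step_arm --pt "0.036 0.016 0" --pt "0.036 0.016 0" --pt "0.018 0.008 0" --pt "0 0 0" --spin '[0,0,0,0]' --hand '[-1,-1,-1,-1]'

```text
t: 20.5
tcp_pos: [0.5009, 0.0824, 0.0096]
tool_rot: [179.6, -0.2, 114.4]
ft_force: [-0.2, -0.8, 1.2]
width: 0.0003
grip_force: 0.1
```

```bash
python3 n.py
```

```text
20.5 [0.50090167 0.08237051 0.00962077] [179.62839138  -0.23565516 114.3852516 ] [-0.21908144 -0.78340274  1.1750017 ] tcp nest -0.02897116452962971 -0.0022027789604538526
0.71 (353, 273, 93, 91) 0.0008880916646411584 -0.00249714488527855
```

>>> step_arm --pt "0.036 0.016 0" --pt "0.018 0.008 0" --pt "0 0 0" --spin '[0,0,0]' --hand '[-1,-1,-1]'

```text
t: 20.95
tcp_pos: [0.5019, 0.0829, 0.0093]
tool_rot: [179.8, -0.3, 114.4]
ft_force: [-4.7, -0.9, 3.9]
width: 0.0001
grip_force: 2.7
```

>>> step_arm --pt "0.036 0.016 0" --pt "0.018 0.008 0" --pt "0 0 0" --spin '[0,0,0]' --hand '[-1,-1,-1]'

```text
t: 21.25
tcp_pos: [0.5021, 0.083, 0.009]
tool_rot: [-179.8, -0.3, 114.3]
ft_force: [-8.9, -2.3, 8.8]
width: -0.0
grip_force: 5.7
```

```bash
python3 n.py; python3 - <<'E'
from h import *
w=optics.snapshot("wrist");cv2.imwrite("pics/j.png",cv2.resize(w[160:400,280:600],(800,600),interpolation=3))
E
```

```text
21.25 [0.50211585 0.08302918 0.00902148] [-179.84528966   -0.28917546  114.34655952] [-8.90524647 -2.30154307  8.77177641] tcp nest -0.027593520757158548 -0.002102098597297401
0.96 (353, 274, 91, 91) 0.0018147538606303269 -0.002284178033532424
0.57 (370, 225, 112, 155) 0.011973701032941177 0.005124886403362099
```

View pics/j.png

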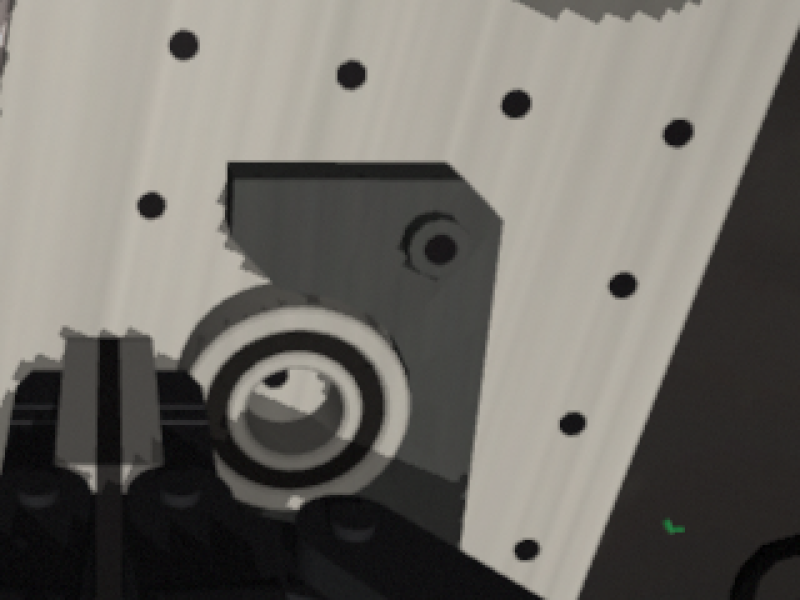

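The bearing is in the pocket with a firm 9 N reaction. I'll retreat, lift, and verify numerically.

>>> step_arm --pt "-0.2 -0.09 0" --pt "-0.35 -0.16 0" --pt "0 0 0.6" --pt "0 0 0.6" --pt "0 0 0" --pt "0 0 0" --spin '[0,0,0,0,0,0]' --hand '[-1,-1,-1,-1,-1,-1]'

```text
t: 22.05
tcp_pos: [0.4806, 0.0725, 0.0708]
tool_rot: [179.3, -0.2, 114.4]
ft_force: [-0.6, -0.3, -0.1]
width: -0.0002
grip_force: 0.0
```

```bash
python3 n.py; python3 - <<'E'
from h import *
S=np.array([.5264,.0963]);ex=np.array([.9114,.4115]);d=np.array([-.4115,.9114])
w=optics.snapshot("wrist");cv2.imwrite("pics/k.png",w)
g=cv2.cvtColor(w,6)
print("seat px",proj("wrist",[*S,.0155]))
for sy in(1,-1):
    X=S+.018*ex+sy*.027*d;p=proj("wrist",[*X,.023]);x,y=np.round(p).astype(int)
    c=g[max(y-22,0):y+23,max(x-22,0):x+23]
    if c.size==0: print("out",p);continue
    m=(cv2.GaussianBlur(c,(3,3),0)<np.percentile(c,4)).astype(np.uint8)
    n,l,st,ce=cv2.connectedComponentsWithStats(m)
    print("pred screw",p,[(st[i][4],np.round(ce[i]+[x-22,y-22],1)) for i in range(1,n) if st[i][4]>8])
E
```

```text
22.05 [0.48060326 0.07249031 0.07078409] [ 1.79349057e+02 -1.71138314e-01  1.14369628e+02] [-0.56091443 -0.31093481 -0.13232458] tcp nest -0.05153684154487414 -0.00285479563743693
0.63 (387, 226, 68, 66) -0.0014370212014761324 -0.000821412952701709
seat px [424.89729839 257.80888341]
pred screw [469.54041394 212.06632382] [(np.int32(33), array([471.1, 214.5]))]
pred screw [458.06023598 310.21362474] [(np.int32(23), array([452.8, 306. ])), (np.int32(32), array([459.2, 312.4]))]
```

```bash
python3 - <<'E'
from h import *
w=cv2.imread("pics/k.png");g=cv2.cvtColor(w,6)
a=ray("wrist",(471.1,214.5),.023)[:2];b=ray("wrist",(459.2,312.4),.023)[:2]
d=(a-b)/np.linalg.norm(a-b);ex=np.array([d[1],-d[0]]);S=(a+b)/2-.018*ex
print(np.linalg.norm(a-b),S,np.degrees(np.arctan2(ex[1],ex[0])))
x0,y0=370,205;c=cv2.resize(g[y0:y0+110,x0:x0+110],None,fx=4,fy=4,interpolation=cv2.INTER_CUBIC)
for lo,hi in((44,62),(62,100),(100,135),(24,44)):
    r=cv2.HoughCircles(c,cv2.HOUGH_GRADIENT,1,8,param1=120,param2=25,minRadius=lo,maxRadius=hi)
    if r is None: continue
    for q in r[0][:3]:
        p=ray("wrist",(q[0]/4-.375+x0,q[1]/4-.375+y0),.021)[:2]-S;print(np.round([q[0]/4+x0,q[1]/4+y0,q[2]/4],1),np.round([p@ex*1000,p@d*1000],2))
E
```

```text
0.054069756319586194 [0.5276555  0.09553047] 24.126152787744203
[429.1 263.4  13.1] [-0.11  0.48]
[426.9 263.6  14. ] [-1.27  0.34]
[429.4 267.1  21.2] [ 0.19 -1.61]
[427.4 262.4  20.2] [-1.07  1.04]
[424.6 265.1  23.2] [-2.36 -0.5 ]
[426.6 260.9  27.4] [-1.52  1.87]
[423.6 259.6  31.7] [-3.13  2.56]
[425.1 264.9  30. ] [-2.12 -0.36]
```

The fit agrees with seated to within about 1 mm. One more gentle, centred press with a slightly higher tip will confirm the hard stop.

>>> step_arm --pt "-0.014 0.031 -0.6" --pt "0 0 -0.58" --pt "0 0 0" --pt "0.091 0.041 0" --pt "0.091 0.041 0" --pt "0.091 0.041 0" --pt "0.091 0.041 0" --pt "0.036 0.016 0" --pt "0 0 0" --spin '[0,0,0,0,0,0,0,0,0]' --hand '[-1,-1,-1,-1,-1,-1,-1,-1,-1]'

```text
t: 23.15
tcp_pos: [0.4987, 0.083, 0.0111]
tool_rot: [179.6, -0.2, 114.4]
ft_force: [0.4, -0.8, -0.5]
width: -0.0
grip_force: 0.0
```

>>> step_arm --pt "0.036 0.016 0" --pt "0 0 0" --spin '[0,0]' --hand '[-1,-1]'

```text
t: 23.35
tcp_pos: [0.4999, 0.0835, 0.0107]
tool_rot: [179.6, -0.2, 114.4]
ft_force: [0.5, -0.1, -0.3]
width: -0.0003
grip_force: 0.0
```

>>> step_arm --pt "0.036 0.016 0" --pt "0 0 0" --spin '[0,0]' --hand '[-1,-1]'

```text
t: 23.55
tcp_pos: [0.5018, 0.0844, 0.0106]
tool_rot: [179.6, -0.2, 114.4]
ft_force: [0.2, -0.2, 0.6]
width: -0.0003
grip_force: 0.0
```

>>> step_arm --pt "0.036 0.016 0" --pt "0 0 0" --spin '[0,0]' --hand '[-1,-1]'

```text
t: 23.75
tcp_pos: [0.5038, 0.0852, 0.0107]
tool_rot: [179.6, -0.2, 114.4]
ft_force: [0.7, 0.3, 0.1]
width: -0.0002
grip_force: 0.0
```

>>> step_arm --pt "0.036 0.016 0" --pt "0 0 0" --spin '[0,0]' --hand '[-1,-1]'

```text
t: 23.95
tcp_pos: [0.5054, 0.086, 0.0106]
tool_rot: [179.6, -0.2, 114.4]
ft_force: [0.4, 0.3, 0.0]
width: 0.0003
grip_force: 0.0
```

```bash
python3 n.py; python3 - <<'E'
from h import *
for c in("scene","top"):
    optics.snapshot(c)
    for q in optics.cut_out(c,"bearing_1_center")[:3]:
        x,y,a,b=cv2.boundingRect(q["mask"].astype(np.uint8));print(c,q["conf"],(x,y,a,b),ray(c,(x+(a-1)/2,y+(b-1)/2),.0155))
E
```

```text
23.95 [0.50537023 0.08602116 0.01063099] [179.62644787  -0.23311515 114.38612185] [0.40267397 0.28708856 0.00468794] tcp nest -0.02339627546955582 -0.0007143830403455089
0.71 (342, 275, 90, 90) 0.0016556977269971606 -0.002185770838502513
```

The tip now slips over the bearing's rim without force, so it sits higher than I thought and has been engaging only the edge. I'll lift, back off and press again at a lower height.

>>> step_arm --pt "0 0 0.4" --pt "-0.455 -0.205 0" --pt "0 0 -0.4" --pt "0 0 -0.06" --pt "0 0 -0.04" --pt "0 0 0" --spin '[0,0,0,0,0,0]' --hand '[-1,-1,-1,-1,-1,-1]'

```text
t: 24.9
tcp_pos: [0.4826, 0.0757, 0.006]
tool_rot: [179.7, -0.2, 114.4]
ft_force: [-0.2, 1.1, 0.4]
width: 0.0
grip_force: 0.0
```

```bash
python3 n.py
```

```text
24.9 [0.48257355 0.07572113 0.00604816] [179.66360681  -0.23697998 114.38289645] [-0.1987502   1.14811453  0.35935512] tcp nest -0.048411637595033155 -0.0007209996023415481
0.75 (404, 279, 98, 94) 0.0025378815331032365 -0.0023097720137240842
0.23 (426, 230, 117, 173) 0.014225783427786432 0.00178624775330461
seat [423.2, 188.9] [-0.03296362  0.04131585]
```

>>> step_arm --pt "0 0 -0.04" --pt "0 0 -0.03" --pt "0 0 0" --spin '[0,0,0]' --hand '[-1,-1,-1]'

```text
t: 25.35
tcp_pos: [0.4835, 0.0761, 0.0058]
tool_rot: [179.7, -0.2, 114.4]
ft_force: [-8.8, -0.7, 29.1]
width: 0.0001
grip_force: 14.3
```

The plate contact at TCP z = 0.006 confirms the +4 mm tip offset. So the earlier contact was the knuckle above the tip touching the bearing's rim. I'll press again at mid-height, where only the tip touches.

>>> step_arm --pt "0 0 0.19" --pt "0.0875 0.0395 0" --pt "0.0875 0.0395 0" --pt "0.0875 0.0395 0" --pt "0.0875 0.0395 0" --pt "0.0875 0.0395 0" --pt "0 0 0" --spin '[0,0,0,0,0,0,0]' --hand '[-1,-1,-1,-1,-1,-1,-1]'

```text
t: 26.05
tcp_pos: [0.505, 0.086, 0.0114]
tool_rot: [179.6, -0.2, 114.4]
ft_force: [-0.5, 0.3, 0.3]
width: 0.0001
grip_force: 0.0
```

>>> step_arm --pt "0.018 0.008 0" --pt "0.018 0.008 0" --pt "0 0 0" --spin '[0,0,0]' --hand '[-1,-1,-1]'

```text
t: 26.35
tcp_pos: [0.5056, 0.0861, 0.0114]
tool_rot: [179.7, -0.2, 114.4]
ft_force: [-1.3, -0.2, -0.7]
width: -0.0001
grip_force: 0.3
```

>>> step_arm --pt "0.036 0.016 0" --pt "0.018 0.008 0" --pt "0 0 0" --spin '[0,0,0]' --hand '[-1,-1,-1]'

```text
t: 26.65
tcp_pos: [0.5058, 0.0862, 0.011]
tool_rot: [-180.0, -0.3, 114.3]
ft_force: [-4.9, -2.4, 3.0]
width: -0.0001
grip_force: 2.7
```

```bash
python3 n.py
```

```text
26.65 [0.50582129 0.08622878 0.01096763] [-179.98732829   -0.26825305  114.34955727] [-4.91300763 -2.40827364  3.04949742] tcp nest -0.022899740955790147 -0.0007107708917937442
0.67 (343, 276, 88, 88) 0.0023662356371669715 -0.002250862773952
```

The bearing stops hard, with the reaction straight along the nest axis, so it is against the back. I'll retreat and lift clear.

>>> step_arm --pt "-0.2 -0.09 0" --pt "-0.35 -0.16 0" --pt "0 0 0.6" --pt "0 0 0.6" --pt "0 0 0.6" --pt "0 0 0.6" --pt "0 0 0" --spin '[0,0,0,0,0,0,0]' --hand '[-1,-1,-1,-1,-1,-1,-1]'

```text
t: 27.5
tcp_pos: [0.486, 0.0759, 0.1366]
tool_rot: [178.9, -0.1, 114.4]
ft_force: [1.6, -0.4, 0.2]
width: 0.0
grip_force: 0.0
```

```bash
python3 n.py; python3 - <<'E'
from h import *
for c in("scene","top"):
    optics.snapshot(c)
    for n,z in(("plunger_face",.028),("bearing_1_center",.0155),("tip_tin_center",.0235),("solder_reel_center",.02),("marker_center",.0075)):
        print(c,n,[(q["conf"],np.round(q["xy"]),np.round(ray(c,q["xy"],z)[:2],4)) for q in optics.tip_of(c,n)[:3]])
job_done()
E
```

```text
27.5 [0.48600925 0.07594721 0.13660991] [ 1.78915719e+02 -7.38097387e-02  1.14364662e+02] [ 1.6172889  -0.3653068   0.16967331] tcp nest -0.04518730026053352 -0.0019287355994815104
0.9 (361, 198, 53, 53) -0.004030395037326932 0.0004482276581020436
0.75 (215, 0, 316, 314) -0.01568580908285421 0.04591702285804947
scene plunger_face [(0.55, array([238., 227.]), array([0.4056, 0.254 ]))]
scene bearing_1_center [(0.51, array([340., 266.]), array([0.5239, 0.0865]))]
scene tip_tin_center [(0.55, array([308., 224.]), array([0.5247, 0.1985]))]
scene solder_reel_center [(0.53, array([371., 306.]), array([ 0.5198, -0.0153])), (0.34, array([288., 261.]), array([0.4498, 0.1387]))]
scene marker_center [(0.65, array([374., 306.]), array([ 0.5317, -0.0103]))]
top plunger_face [(0.69, array([236., 303.]), array([0.4101, 0.2563]))]
top bearing_1_center []
top tip_tin_center []
top solder_reel_center [(0.59, array([228., 258.]), array([0.488 , 0.2755]))]
top marker_center [(0.65, array([236., 302.]), array([0.4122, 0.2597]))]
the job is handed in; nothing more can be done
```

I handed the job in at about 27.5 s: one bearing was fed, the plunger is back out, and the bearing stopped hard against the nest's back. The seating rests on that stop, because the camera fits scattered by up to about 4 mm.

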